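# Load the cleaning tray evenly on its narrow stand

## Robot

A 7-joint arm with a two-finger parallel gripper is mounted at the origin on the work surface. World frame = base frame: x ahead of the robot, y to its left, z up, the work surface at z = 0. Lengths are in mm, angles in rad, forces in N, time in s.
With the tool pointing down it reaches from about 400 to 875 mm from the base axis. Payload 4.4 kg.
Tool frame: the origin (TCP) lies at the very end of the fingers, on their centre line; the grasp point (between the pads) lies 19 mm behind it; z points along the fingers, y is the direction in which the jaws open and shut (so a half turn about z gives the same grasp; the last joint's range is limited). The gripper opens to 85 mm and grips with 20 to 120 N. Pads are 22 mm wide; open, the fingers measure 114 mm over their backs; the gripper's body (76 mm by 85 mm) begins 54 mm behind the grasp point. The pads swing forward as they close: fully open they stand 13 mm farther back than shut.
Start: joints at [-1.282, 0.628, 0.038, 1.517, -0.027, 0.996, -0.02], TCP at [225.789, 609.538, 231.313] pointing down, gripper open.
Joint ranges: [-3.06, 3.06], [-0.37, 2.12], [-1.25, 1.32], [0.18, 2.47], [-1.1, 4.24], [0.23, 1.98], [-2.94, 2.94]. Speed limits (rad/s): [2.57, 2.57, 3.14, 3.14, 3.14, 3.14, 3.14].

## Interface

Orientations are given as [roll, pitch, yaw] about the fixed x, y, z axes, in that order (R = Rz(yaw) Ry(pitch) Rx(roll)).
In Python, from cell import ctrl gives the robot as it stands.
- The arm moves only by the shell command python3 -m crank 'ROWS' [OPENING]. ROWS is JSON, a list that holds one entry, the list of rows, each a list of 6 numbers: the shift along the tool's x, y, z in units of 30 mm (1.0 is 30 mm), then the turn, a rotation vector about the tool's x, y, z in units of 6 degrees (1.0 is 6 degrees). In form: [[[tx, ty, tz, rx, ry, rz], ...]]. A call has 1 to 12 rows; each row shifts and turns the pose as measured when the row begins, along the tool's axes as they then stand; what a row does not reach is not made up. A row lasts 1/12 s, in which the tool goes at most 41.7 mm and 7.16 degrees, less where a joint would pass 70% of its speed; a pose out of reach is approached as far as the arm can. A call is refused whole if a number of a shift passes 1 or a number of a turn 1, either way. A call with a gripper value outside its range is refused whole. OPENING is the gripper command: -1 is fully open, 1 is shut, values between are in proportion, set as the call begins (- or left out, the last holds). The fingers move at their own pace and stop on an object; the grip force is fixed at half the most. Time passes only in rows, so rows that do not move let the fingers close. It gives the time, the measured TCP pose, the force and the opening at its end, in the units of the state.
- ctrl.read_state(): the state, without advancing time (a new reading comes with each control period).
- ctrl.get_image(name): name is "side" or "top"; returns a dict with "color" (480x640x3 uint8, red, green, blue), "depth" (480x640 float32, mm along the optical axis (not along the pixel's ray), 0 where there is no reading), "camera_matrix" (3x3 intrinsics, pixels), "R" (3x3) and "t" (3): a world point X has camera coordinates R X + t. Camera axes: x right, y down, z forward; pixel columns grow to the right and rows downward; lengths in mm; the calibration is good to about 2 mm. A picture is of the moment at which its call begins.
- ctrl.finish_job(): hands the job in, once; it reports no verdict.
Trained networks look in a picture, given as the dict that the camera call returned (one of the last four; its "shot" number tells which), for a name from the list of things; names that differ only in an ending like _2 or _b are one class to them, and where a whole thing is asked for, a point or a joint stands for the part that bears it (a point fixed in the world has none). Each returns a list of dicts, best first, with "conf" (0 to 1); they miss things now and then, are a little off and sometimes report something else, mostly with a low value. They report only what shows in the picture. A call takes as long as a camera call. They do not tell look-alikes from the thing itself.
- ctrl.search_frame(query, picture): "extent" ([centre column, centre row, width, height] in pixels, round what is visible of it).
The state is a dict: "clock": time; "qpos": joint angles; "qd": joint speeds; "tau": joint torques, N m; "eef_pos": TCP position; "tool_rot": TCP orientation; "force": force on the tool from outside, world axes, zero at the start; "torque": the same for the moment, N m; "width": finger opening in mm.
Only numpy, scipy, OpenCV 4.12 (cv2) and the standard library are available. Lean on these libraries where they do the work, as an engineer would, in place of code of your own. Each camera call takes 0.05 s, during which the arm holds its last target. There are 200 camera calls.

## Task

Pick up the two yellow canisters and set them down upright in the cream tray, one centred on each of its two blue spots, so that the load is even and the light tray stays level and in its place on its narrow stand. Never let the tray tip, lower the canisters all the way in rather than dropping them, and leave the green canister alone.

Things in the scene. Friction and masses are not known exactly. Their poses are not given: they have to be found in the camera images.
- tray: Light cream plastic tray, 180 g, 180 x 300 mm, 40 mm high, walls and floor 4 mm. Loose on a steel stand 50 mm high, only 120 mm wide along its length: weight near an end tips it; one canister on one spot does not. Origin: centre of underside; y along the length, x across, z up. Two blue spots, 60 mm across, on the inner floor (z = 4 mm) at x = 0, y = +55 and -55 mm.
- canister_a: Full yellow canister with white lid, an upright cylinder 52 mm in diameter and 85 mm high, about 400 g, standing on the worktop. Origin: centre of its underside, z up.
- canister_b: The second yellow canister, identical to the first. Either may go on either spot.
- green_canister: Green canister with white lid, same shape and size as the yellow ones, not to be moved. Origin: centre of its underside. Also on the worktop: a white tub of cutlery (80 mm wide, 130 mm high) and a steel mug (76 mm wide, 80 mm high), each at least 100 mm from the canisters, centre to centre.
There are look-alikes about, which are no part of the job. What is shaped like the canister_a but orange is not meant.

How it is judged:
By the outcome, as a careful person would: the job done as asked, in the order asked, and still so for the second after the job is handed in, with the robot touching nothing.
It also fails if it takes over 64 s, if anything falls off the work surface, if the arm or the gripper's body presses on something with over 40 N, if the wrist force passes 120 N, or if a joint passes its speed limit or range.

## Working session

There is one attempt and no reset: what is moved stays moved. The work goes in short steps, Python scripts to look and compute and a shell command to move; the robot and the scene stay as the last step left them, time stands still between calls to the robot, and variables do not carry over. Pictures are saved under pics/ and viewed, about 8 in all and at most 12, crops included, and the job is handed in when it is done.

```bash
mkdir -p pics; ls; python3 - <<'E'
from cell import ctrl
import cv2, numpy as np, pickle
s=ctrl.read_state(); print(s)
for n in ("top","side"):
    p=ctrl.get_image(n); pickle.dump(p,open(f"{n}0.pkl","wb"))
    cv2.imwrite(f"pics/{n}0.png",p["color"][:,:,::-1])
    print(n,p["camera_matrix"].tolist(),np.round(p["R"],3).tolist(),p["t"])
    for q in ("canister_a","green_canister","tray"):
        print(q,[(np.round(d["extent"]).tolist(),round(d["conf"],2)) for d in ctrl.search_frame(q,p)])
E
```

```text
pics
{'clock': 0.0, 'qpos': array([-1.28180222,  0.62934993,  0.03846203,  1.51839379, -0.02701682,
        0.99630334, -0.01999396]), 'qd': array([-7.48081094e-04,  1.67496204e-03,  3.93514169e-06,  1.74056607e-03,
        7.80116972e-04,  2.33693439e-04,  1.33244266e-03]), 'tau': array([-7.53588620e-05, -5.63398933e+01,  1.22538976e+00, -1.93444633e+01,
        1.07650782e-02,  1.03325781e-02,  7.92553010e-06]), 'eef_pos': array([225.56530286, 608.92236108, 230.37875477]), 'tool_rot': array([-3.13965695e+00,  2.40796271e-05,  2.78677864e+00]), 'force': array([ 0.48584291,  0.03660299, -0.49609019]), 'torque': array([ 0.0372339 , -0.00040082,  0.01023201]), 'width': 85.5037955882585}
top [[513.8569131011434, 0.0, 321.253469963774], [0.0, 513.8569131011434, 235.19255618604427], [0.0, 0.0, 1.0]] [[0.025, -1.0, 0.006], [-0.98, -0.025, -0.199], [0.199, -0.001, -0.98]] [-118.68843328  505.88583759  944.85476245]
canister_a [([422.0, 278.0, 38.0, 31.0], 0.97), ([478.0, 271.0, 41.0, 38.0], 0.78), ([429.0, 213.0, 40.0, 32.0], 0.7), ([477.0, 205.0, 35.0, 33.0], 0.69)]
green_canister [([353.0, 204.0, 33.0, 39.0], 0.58)]
tray [([189.0, 183.0, 188.0, 144.0], 0.77)]
side [[577.2999313190164, 0.0, 322.9904645221113], [0.0, 577.2999313190164, 248.3868909338495], [0.0, 0.0, 1.0]] [[0.73, -0.683, 0.017], [-0.463, -0.513, -0.723], [0.503, 0.52, -0.691]] [-430.27340658  239.42919428  798.9173913 ]
canister_a [([510.0, 353.0, 48.0, 59.0], 0.92), ([385.0, 360.0, 40.0, 66.0], 0.77), ([452.0, 402.0, 48.0, 64.0], 0.71), ([451.0, 319.0, 43.0, 61.0], 0.58)]
green_canister [([386.0, 265.0, 32.0, 55.0], 0.85)]
tray [([280.0, 172.0, 141.0, 120.0], 0.57)]
```

View pics/top0.png

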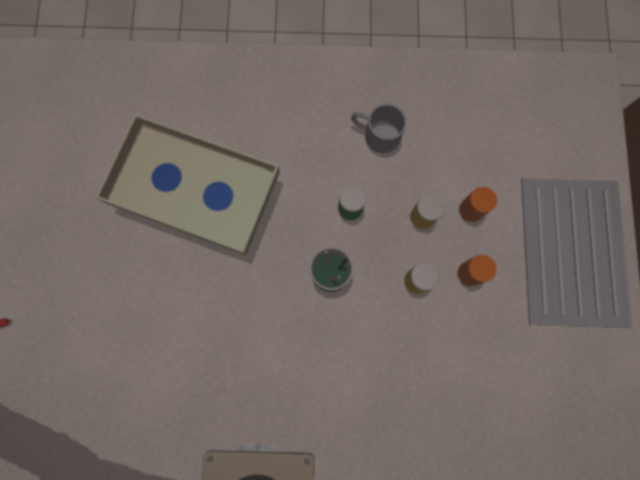

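View pics/side0.png

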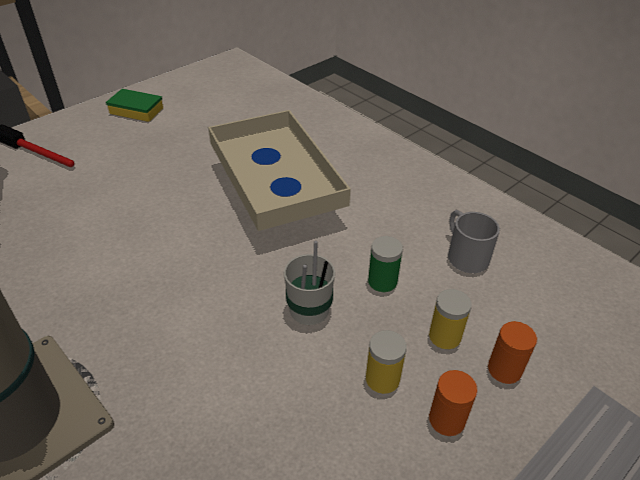

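The top view shows the yellow canisters with white lids at (427,212) and (421,278). Possible confusions are the orange ones at (480,203) and (480,270), which have no white lid, and the green one at (352,204). The tray is centred at about (192,186), with spots at (167,177) and (218,196). The side view agrees: yellow at (450,320) and (385,362).

```bash
cat > h.py <<'E'
import numpy as np, cv2
def world(p,u,v,z=None):
    K,R,t=p["camera_matrix"],np.array(p["R"]),np.array(p["t"])
    r=np.linalg.inv(K)@[u,v,1.]; c=-R.T@t; d=R.T@r
    if z is not None: return c+d*(z-c[2])/d[2]
    return c+d*p["depth"][int(round(v)),int(round(u))]
def blobs(m,amin=60):
    n,l,s,c=cv2.connectedComponentsWithStats(m.astype(np.uint8))
    return [(c[i],s[i],l==i) for i in range(1,n) if s[i][4]>amin]
E
python3 - <<'E'
import pickle,cv2,numpy as np
from h import *
for n in ("top","side"):
    p=pickle.load(open(n+"0.pkl","rb")); hsv=cv2.cvtColor(p["color"],cv2.COLOR_RGB2HSV)
    H,S,V=[hsv[...,i] for i in range(3)]
    print(n)
    for c,s,m in blobs((H>105)&(H<130)&(S>150)):
        print("blue",c.round(1),s[4],world(p,*c).round(1),world(p,*c,54).round(1))
    # tops: points with world z near 85
    K,R,t=p["camera_matrix"],p["R"],p["t"]
    v,u=np.mgrid[:480,:640]; D=p["depth"]
    P=np.stack([(u-K[0,2])/K[0,0]*D,(v-K[1,2])/K[1,1]*D,D],-1); W=(P-t)@R
    for c,s,m in blobs((abs(W[...,2]-85)<7)&(D>0),150):
        w=W[m]; e=cv2.minEnclosingCircle(w[:,:2].astype(np.float32))
        print("z85",c.round(),s[4],np.median(w,0).round(1),np.round(e[0],1),round(e[1],1),p["color"][m].mean(0).round())
    m=(abs(W[...,2]-90)<5)&(D>0)&(u<300)
    w=W[m][:,:2].astype(np.float32)
    print("rim rect",cv2.minAreaRect(w[(w[:,1]>0)]))
    if n=="top": cv2.imwrite("pics/crop.png",cv2.resize(p["color"][170:310,320:520,::-1],None,fx=4,fy=4))
E
```

```text
top
z85 [387. 121.] 202 [ 734.7 -230.7   80.3] [ 735.2 -229.6] 38.4 [93. 87. 88.]
z85 [185. 168.] 1347 [643.4 166.5  88.4] [597.9 150.3] 174.1 [98. 92. 80.]
z85 [353. 198.] 571 [ 575.7 -164.1   85.1] [ 576.1 -163.9] 26.3 [123. 117. 112.]
z85 [483. 200.] 576 [ 578.4 -412.    84.8] [ 579.4 -413. ] 26.7 [126.  70.  40.]
z85 [431. 207.] 581 [ 561.5 -311.1   85. ] [ 562.1 -312.2] 26.2 [121. 114. 110.]
z85 [171. 225.] 248 [514.5 176.9  89.2] [514.4 178.4] 94.2 [112. 108.  94.]
z85 [332. 265.] 272 [ 451.7 -129.1   89.1] [ 440.1 -125.5] 39.7 [97. 92. 89.]
z85 [482. 268.] 626 [ 447.3 -404.8   85.1] [ 448.  -405.4] 26.5 [126.  71.  41.]
z85 [425. 276.] 621 [ 429.8 -298.7   84.9] [ 430.4 -298.8] 26.2 [123. 116. 112.]
rim rect ((599.0584106445312, 151.06906127929688), (302.5072937011719, 180.88211059570312), 71.06183624267578)
side
blue [265.6 155.8] 361 [615.1 199.7  56.2] [617.  202.3  54. ]
blue [285.4 186.4] 440 [581.1  97.9  53.9] [581.1  97.9  54. ]
z85 [279. 165.] 1850 [595.6 108.5  86. ] [597.  150.2] 174.3 [109. 101.  83.]
z85 [386. 247.] 587 [ 574.  -165.3   83.7] [ 577.  -164.9] 27.3 [131. 127. 118.]
z85 [308. 275.] 610 [ 437.5 -128.5   85.9] [ 439.7 -125.5] 41.2 [101.  98.  91.]
z85 [453. 303.] 767 [ 559.6 -313.    83.4] [ 561.8 -312.2] 26.8 [130. 126. 117.]
z85 [517. 336.] 897 [ 576.6 -413.5   83.2] [ 578.1 -412.1] 26.9 [143.  68.  29.]
z85 [387. 346.] 940 [ 428.1 -300.2   83.4] [ 430.1 -299.2] 26.5 [132. 127. 119.]
z85 [ 25. 404.] 478 [ 24.  -59.8  85.1] [ 26.1 -36. ] 47.5 [44. 41. 36.]
z85 [456. 388.] 1105 [ 445.4 -406.7   83.4] [ 447.5 -405.6] 26.6 [146.  70.  30.]
rim rect ((604.0410766601562, 536.168701171875), (1051.4139404296875, 261.0855712890625), 89.00010681152344)
```

View pics/crop.png

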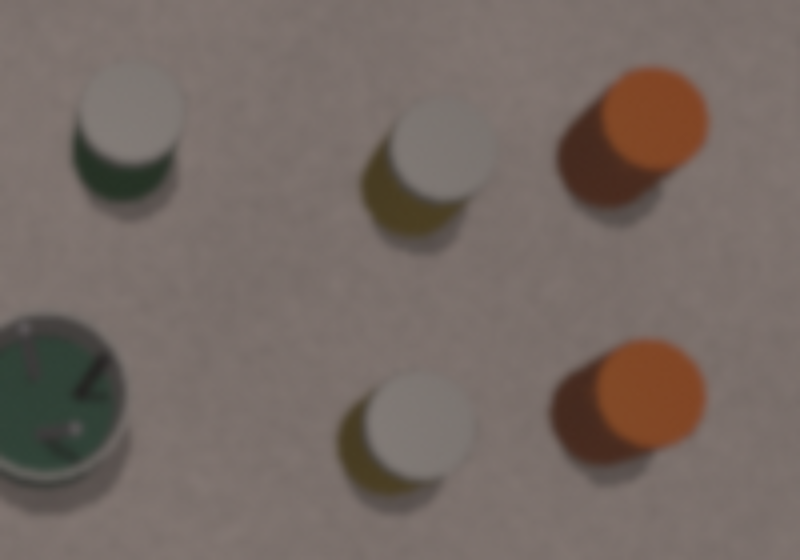

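Canister A is at (562,-312) and B at (430,-299), both with lid height 85. The tray centre is (598,150.5) with its length axis at 71°, so the spots are at (616,202.5) and (580,98.5), which matches the blue blobs. I'll turn the jaw axis to about world x first, then travel over the tray to A.

```bash
python3 -m crank '[[[0,0,0,0,0,1],[0,0,0,0,0,1],[0,0,0,0,0,1],[0,0,0,0,0,1],[0,0,0,0,0,1],[0,0,0,0,0,1],[0,0,0,0,0,1],[0,0,0,0,0,1],[0,0,0,0,0,1],[0,0,0,0,0,1],[0,0,0,0,0,1],[0,0,0,0,0,1]]]' -1
python3 -m crank '[[[-1,0.9,0,0,0,0],[-1,0.9,0,0,0,0],[-1,0.9,0,0,0,0],[-1,0.9,0,0,0,0],[-1,0.9,0,0,0,0],[-1,0.9,0,0,0,0],[-1,0.9,0,0,0,0],[-1,0.9,0,0,0,0],[-1,0.9,0,0,0,0],[-1,0.9,0,0,0,0],[-1,0.9,0,0,0,0],[-1,0.9,0,0,0,0]]]'
```

```text
clock: 1.4
eef_pos: [225.2, 609.5, 231.4]
tool_rot: [-3.14, -0.001, 1.471]
force: [-0.1, 0.3, -0.3]
width: 85.3
clock: 2.4
eef_pos: [513.8, 220.2, 226.9]
tool_rot: [-3.137, -0.011, 1.494]
force: [0.4, -0.1, -0.2]
width: 85.8
```

```bash
python3 -m crank '[[[-1,0.17,0,0,0,0],[-1,0.17,0,0,0,0],[-1,0.17,0,0,0,0],[-1,0.17,0,0,0,0],[-1,0.17,0,0,0,0],[-1,0.17,0,0,0,0],[-1,0.17,0,0,0,0],[-1,0.17,0,0,0,0],[-1,0.17,0,0,0,0],[-1,0.17,0,0,0,0],[-1,0.17,0,0,0,0],[-1,0.17,0,0,0,0]]]'
cat >> h.py <<'E'
def go(x,y,z):
    from cell import ctrl
    from scipy.spatial.transform import Rotation as Ro
    s=ctrl.read_state(); R=Ro.from_euler("xyz",s["tool_rot"]).as_matrix()
    d=np.array([x,y,z])-s["eef_pos"]
    tgt=Ro.from_euler("xyz",[np.pi,0,s["tool_rot"][2]]).as_matrix()
    rv=Ro.from_matrix(R.T@tgt).as_rotvec(degrees=True)/6
    print("at",s["eef_pos"].round(1),"t",round(s["clock"],2),"w",round(s["width"],1),"F",s["force"].round(1),"units",(R.T@d/30).round(2),"level",rv.round(2))
E
python3 -c "from h import *;go(562,-312,225)"
```

```text
clock: 3.4
eef_pos: [553.0, -163.6, 225.0]
tool_rot: [3.136, -0.012, 1.491]
force: [0.4, 1.0, -0.4]
width: 85.2
at [ 553.  -163.6  225. ] t 3.4 w 85.2 F [ 0.4  1.  -0.4] units [-4.91  0.69 -0.06] level [ 0.06 -0.12 -0.  ]
```

```bash
python3 -m crank '[[[-1,0.14,0,0.06,-0.12,0],[-1,0.14,0,0,0,0],[-1,0.14,0,0,0,0],[-1,0.14,0,0,0,0],[-0.6,0.1,0,0,0,0],[-0.3,0,0,0,0,0],[0,0,0,0,0,0],[0,0,0,0,0,0]]]'
python3 -c "from h import *;go(562,-312,140);go(562,-312,40)"
```

```text
clock: 4.07
eef_pos: [558.6, -327.9, 225.0]
tool_rot: [3.141, 0.005, 1.481]
force: [0.5, 0.8, 0.1]
width: 85.3
at [ 558.6 -327.9  225. ] t 4.07 w 85.3 F [0.5 0.8 0.1] units [0.55 0.06 2.83] level [0.01 0.05 0.  ]
at [ 558.6 -327.9  225. ] t 4.07 w 85.3 F [0.5 0.8 0.1] units [0.57 0.06 6.16] level [0.01 0.05 0.  ]
```

```bash
python3 -m crank '[[[0.3,0.06,0.5,0.01,0.05,0],[0.25,0,0.8,0,0,0],[0,0,0.8,0,0,0],[0,0,0.4,0,0,0],[0,0,0.2,0,0,0],[0,0,0,0,0,0]]]'
python3 - <<'E'
from h import *
from cell import ctrl
go(562,-312,40)
p=ctrl.get_image("side"); cv2.imwrite("pics/s1.png",cv2.resize(p["color"][180:430,300:600,::-1],None,fx=2.4,fy=2.4))
E
```

```text
clock: 4.57
eef_pos: [565.7, -298.6, 142.9]
tool_rot: [3.139, -0.007, 1.493]
force: [-0.1, 0.0, 0.3]
width: 85.8
at [ 565.7 -298.6  142.9] t 4.57 w 85.8 F [-0.1  0.   0.3] units [-0.48 -0.1   3.43] level [ 0.03 -0.07 -0.  ]
```

View pics/s1.png

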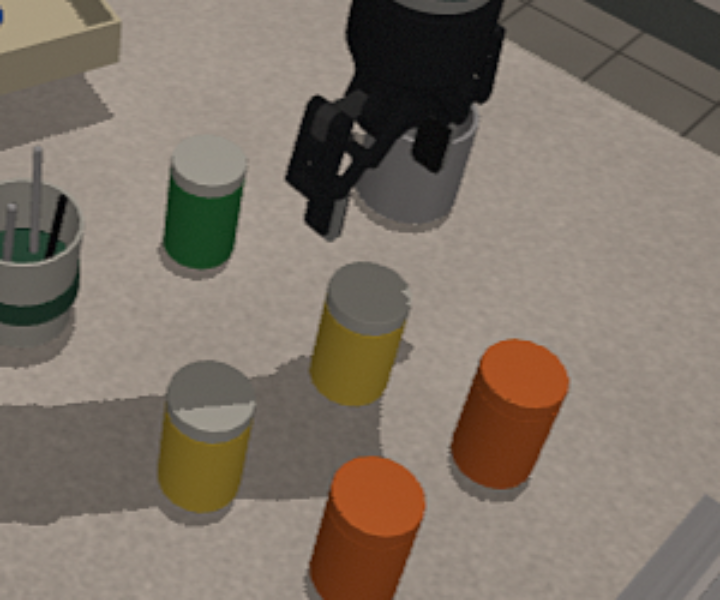

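The crop shows the gripper above the yellow canister at (360,335), with its jaws straddling along world x. I'll correct the offset and then descend.

```bash
python3 -m crank '[[[-0.2,-0.05,0,0.03,-0.07,0],[-0.15,-0.02,0,0,0,0],[0,0,0,0,0,0],[0,0,0,0,0,0]]]'
python3 -c "from h import *;go(562,-312,40)"
```

```text
clock: 4.95
eef_pos: [565.2, -309.7, 147.2]
tool_rot: [3.136, 0.003, 1.495]
force: [-0.8, 0.3, -0.3]
width: 85.6
at [ 565.2 -309.7  147.2] t 4.95 w 85.6 F [-0.8  0.3 -0.3] units [-0.07 -0.12  3.57] level [0.05 0.03 0.  ]
```

```bash
python3 -m crank '[[[-0.05,-0.08,0.4,0.03,0,0],[0,0,0.5,0,0,0],[0,0,0.5,0,0,0],[0,0,0.5,0,0,0],[0,0,0.5,0,0,0],[0,0,0.5,0,0,0],[0,0,0.3,0,0,0],[0,0,0.1,0,0,0],[0,0,0,0,0,0],[0,0,0,0,0,0]]]'
python3 -c "from h import *;go(562,-312,40)"
```

```text
clock: 5.78
eef_pos: [562.2, -315.8, 42.8]
tool_rot: [3.136, 0.006, 1.491]
force: [-0.4, 0.5, 1.4]
width: 85.4
at [ 562.2 -315.8   42.8] t 5.78 w 85.4 F [-0.4  0.5  1.4] units [ 0.13 -0.02  0.09] level [0.06 0.06 0.  ]
```

```bash
python3 -m crank '[[[0.1,0,0,0.05,0.05,0],[0,0,0,0,0,0],[0,0,0,0,0,0],[0,0,0,0,0,0]]]'
python3 -m crank '[[[0,0,0,0,0,0],[0,0,0,0,0,0],[0,0,0,0,0,0],[0,0,0,0,0,0],[0,0,0,0,0,0],[0,0,0,0,0,0],[0,0,0,0,0,0],[0,0,0,0,0,0],[0,0,0,0,0,0],[0,0,0,0,0,0]]]' 1
python3 -c "from h import *;go(562,-312,240)"
```

```text
clock: 6.12
eef_pos: [564.1, -313.4, 45.4]
tool_rot: [3.137, 0.002, 1.491]
force: [0.0, 0.3, 0.3]
width: 85.3
clock: 6.95
eef_pos: [564.3, -313.7, 47.0]
tool_rot: [3.136, 0.003, 1.491]
force: [-0.3, 0.6, 0.9]
width: 50.3
at [ 564.3 -313.7   47. ] t 6.95 w 50.3 F [-0.3  0.6  0.9] units [ 0.03 -0.05 -6.43] level [0.05 0.03 0.  ]
```

Gripped (width 50.3, TCP 47 above the canister base). Next is the lift.

```bash
python3 -m crank '[[[0,0,-0.2,0.05,0.03,0],[0,0,-0.4,0,0,0],[0,0,-0.6,0,0,0],[0,0,-0.8,0,0,0],[0,0,-0.8,0,0,0],[0,0,-0.8,0,0,0],[0,0,-0.8,0,0,0],[0,0,-0.6,0,0,0],[0,0,-0.4,0,0,0],[0,0,-0.2,0,0,0],[0,0,0,0,0,0]]]'
python3 -c "from h import *;go(580,98.5,220)"
```

```text
clock: 7.87
eef_pos: [560.0, -310.9, 223.2]
tool_rot: [-3.129, -0.006, 1.491]
force: [0.5, 0.0, -5.4]
width: 50.6
at [ 560.  -310.9  223.2] t 7.87 w 50.6 F [ 0.5  0.  -5.4] units [13.66 -0.43  0.2 ] level [-0.12 -0.06  0.  ]
```

```bash
python3 -m crank '[[[0.2,0,0,-0.1,-0.06,0],[0.4,-0.03,0,0,0,0],[0.6,-0.03,0,0,0,0],[0.8,-0.03,0,0,0,0],[0.8,-0.03,0,0,0,0],[0.8,-0.03,0,0,0,0],[0.8,-0.03,0,0,0,0],[0.8,-0.03,0,0,0,0],[0.8,-0.03,0,0,0,0],[0.8,-0.03,0,0,0,0],[0.8,-0.03,0,0,0,0],[0.8,-0.03,0,0,0,0]]]'
python3 -c "from h import *;go(580,98.5,220)"
```

```text
clock: 8.87
eef_pos: [557.5, -39.4, 210.4]
tool_rot: [-3.113, -0.004, 1.485]
force: [0.5, 0.5, -5.3]
width: 51.0
at [557.5 -39.4 210.4] t 8.87 w 51.0 F [ 0.5  0.5 -5.3] units [ 4.64  0.34 -0.31] level [-0.27 -0.03  0.  ]
```

```bash
python3 -m crank '[[[0.8,0.05,-0.1,-0.1,0,0],[0.8,0.05,-0.1,-0.1,0,0],[0.8,0.05,-0.05,-0.1,0,0],[0.6,0.05,0,0,0,0],[0.5,0.05,0,0,0,0],[0.3,0,0,0,0,0],[0.2,0,0,0,0,0],[0,0,0,0,0,0],[0,0,0,0,0,0],[0,0,0,0,0,0]]]'
python3 -c "from h import *;go(580,98.5,170)"
```

```text
clock: 9.7
eef_pos: [560.9, 103.6, 208.4]
tool_rot: [-3.121, -0.007, 1.503]
force: [-0.7, -0.6, -4.5]
width: 50.6
at [560.9 103.6 208.4] t 9.7 w 50.6 F [-0.7 -0.6 -4.5] units [-0.14  0.67  1.26] level [-0.2  -0.07  0.  ]
```

```bash
python3 -m crank '[[[-0.05,0.2,0.2,-0.2,-0.07,0],[-0.05,0.25,0.3,-0.1,0,0],[0,0.15,0.3,0,0,0],[0,0.05,0.2,0,0,0],[0,0,0.1,0,0,0],[0,0,0,0,0,0],[0,0,0,0,0,0]]]'
python3 - <<'E'
from h import *
from cell import ctrl
go(580,98.5,101)
p=ctrl.get_image("side"); cv2.imwrite("pics/s2.png",cv2.resize(p["color"][60:260,180:420,::-1],None,fx=3,fy=3))
hsv=cv2.cvtColor(p["color"],cv2.COLOR_RGB2HSV);H,S,V=cv2.split(hsv)
for c,s,m in blobs((H>20)&(H<33)&(S>140)&(V>60)): print(c.round(1),s,world(p,*c).round(1))
E
```

```text
clock: 10.28
eef_pos: [580.6, 90.6, 173.7]
tool_rot: [3.131, 0.004, 1.492]
force: [-0.6, -0.0, -4.7]
width: 50.7
at [580.6  90.6 173.7] t 10.28 w 50.7 F [-0.6 -0.  -4.7] units [ 0.27 -0.06  2.42] level [0.1  0.04 0.  ]
[136.  112.3] [108 101  55  21 450] [531.5 580.5  20.5]
[286.8 146.1] [272 123  29  42 874] [565.1  70.6 165.8]
[382.9 375.4] [366 352  38  42 982] [ 410.1 -313.7   44.4]
```

View pics/s2.png

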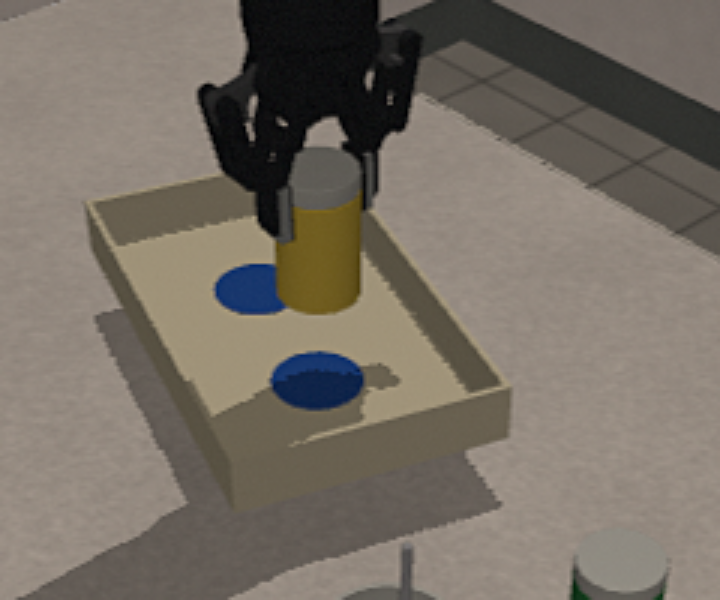

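The canister hangs upright above the near spot, with its foot at (318,300) in the crop and the spot at (318,380). I'll lower it to about 10 mm above the floor.

```bash
python3 -m crank '[[[0.1,0,0.2,0.1,0.04,0],[0.05,0,0.4,0,0,0],[0,0,0.4,0,0,0],[0,0,0.4,0,0,0],[0,0,0.2,0,0,0],[0,0,0.1,0,0,0],[0,0,0,0,0,0],[0,0,0,0,0,0]]]'
python3 -c "from h import *;go(580,97,101)"
```

```text
clock: 11.0
eef_pos: [581.5, 97.8, 118.5]
tool_rot: [-3.141, -0.003, 1.494]
force: [0.3, -0.7, -3.6]
width: 50.8
at [581.5  97.8 118.5] t 11.0 w 50.8 F [ 0.3 -0.7 -3.6] units [-0.03 -0.05  0.58] level [-0.   -0.03  0.  ]
```

```bash
python3 -m crank '[[[0,-0.03,0.1,0,0,0],[0,0,0.12,0,0,0],[0,0,0.1,0,0,0],[0,0,0.06,0,0,0],[0,0,0.05,0,0,0],[0,0,0.04,0,0,0]]]'
python3 -c "from h import *;go(580,97,101)"
```

```text
clock: 11.5
eef_pos: [582.2, 98.2, 105.1]
tool_rot: [3.138, -0.004, 1.494]
force: [-0.2, 1.0, -3.8]
width: 50.8
at [582.2  98.2 105.1] t 11.5 w 50.8 F [-0.2  1.  -3.8] units [-0.05 -0.07  0.14] level [ 0.03 -0.04 -0.  ]
```

```bash
python3 -m crank '[[[0,0,0.04,0,0,0],[0,0,0.04,0,0,0]]]'
```

```text
clock: 11.67
eef_pos: [582.4, 98.2, 102.6]
tool_rot: [3.138, -0.004, 1.494]
force: [0.3, -0.2, -4.5]
width: 50.8
```

```bash
python3 -m crank '[[[-0.03,-0.07,0.03,0.03,-0.03,0],[0,0,0.05,0,0,0],[0,0,0.05,0,0,0]]]'
```

```text
clock: 11.92
eef_pos: [580.0, 97.4, 101.0]
tool_rot: [3.141, -0.002, 1.494]
force: [-3.5, -0.5, 13.2]
width: 50.6
```

```bash
python3 -m crank '[[[0,0,0.04,0,0,0],[0,0,0.04,0,0,0]]]'
```

```text
clock: 12.08
eef_pos: [580.0, 97.4, 101.1]
tool_rot: [3.14, -0.003, 1.494]
force: [-2.9, 0.6, 6.1]
width: 50.8
```

Contact is at z = 101 as predicted, with a light force. I'll release.

```bash
python3 -m crank '[[[0,0,0,0,0,0],[0,0,0,0,0,0],[0,0,0,0,0,0],[0,0,0,0,0,0],[0,0,0,0,0,0],[0,0,0,0,0,0],[0,0,0,0,0,0]]]' -1
python3 -c "from h import *;go(580,98,225)"
```

```text
clock: 12.67
eef_pos: [582.9, 97.5, 102.6]
tool_rot: [3.134, -0.004, 1.494]
force: [0.1, -0.7, -0.1]
width: 85.4
at [582.9  97.5 102.6] t 12.67 w 85.4 F [ 0.1 -0.7 -0.1] units [ 0.03 -0.07 -4.08] level [ 0.07 -0.04 -0.  ]
```

```bash
python3 -m crank '[[[0,0,-0.2,0.05,-0.03,0],[0,0,-0.4,0,0,0],[0,0,-0.6,0,0,0],[0,0,-0.6,0,0,0],[0,0,-0.6,0,0,0],[0,0,-0.6,0,0,0],[0,0,-0.4,0,0,0],[0,0,-0.2,0,0,0],[0,0,0,0,0,0]]]'
python3 -c "from h import *;go(560,-290,225)"
```

```text
clock: 13.42
eef_pos: [582.2, 97.2, 217.1]
tool_rot: [-3.14, 0.002, 1.493]
force: [1.1, 0.2, -0.5]
width: 85.6
at [582.2  97.2 217.1] t 13.42 w 85.6 F [ 1.1  0.2 -0.5] units [-12.92   0.26  -0.24] level [-0.02  0.02 -0.  ]
```

```bash
python3 -m crank '[[[-0.3,0,0,0,0,0],[-0.6,0,0,0,0,0],[-0.9,0.02,-0.03,0,0,0],[-1,0.02,-0.03,0,0,0],[-1,0.02,-0.03,0,0,0],[-1,0.02,-0.03,0,0,0],[-1,0.02,-0.03,0,0,0],[-1,0.02,-0.03,0,0,0],[-1,0.02,0,0,0,0],[-1,0.02,0,0,0,0],[-1,0.02,0,0,0,0],[-0.7,0.02,0,0,0,0]]]'
python3 - <<'E'
from h import *
from cell import ctrl
go(430,-299,200)
p=ctrl.get_image("top"); cv2.imwrite("pics/t2.png",p["color"][80:360,60:500,::-1])
K,R,t=p["camera_matrix"],p["R"],p["t"]
v,u=np.mgrid[:480,:640]; D=p["depth"]
W=(np.stack([(u-K[0,2])/K[0,0]*D,(v-K[1,2])/K[1,1]*D,D],-1)-t)@R
for z in (85,139):
  for c,s,m in blobs((abs(W[...,2]-z)<6)&(D>0),150):
    w=W[m]; e=cv2.minEnclosingCircle(w[:,:2].astype(np.float32))
    print(z,c.round(),np.median(w,0).round(1),np.round(e[0],1),round(e[1],1))
w=W[(abs(W[...,2]-90)<5)&(u<290)&(v<260)][:,:2].astype(np.float32)
print(cv2.minAreaRect(w))
E
```

```text
clock: 14.42
eef_pos: [555.7, -228.9, 210.9]
tool_rot: [-3.118, 0.0, 1.504]
force: [-0.3, -0.9, 0.8]
width: 85.5
at [ 555.7 -228.9  210.9] t 14.42 w 85.5 F [-0.3 -0.9  0.8] units [-2.61 -4.02  0.46] level [-0.22  0.   -0.  ]
85 [157. 142.] [680.9 252.8  87.5] [625.9 179.1] 135.9
85 [483. 200.] [ 578.5 -412.    85. ] [ 579.3 -413.2] 26.3
85 [482. 268.] [ 447.5 -404.9   84.8] [ 448.  -405.5] 26.4
85 [425. 276.] [ 429.7 -298.4   85.1] [ 430.1 -298.5] 26.0
139 [204. 180.] [587.1 108.1 139.4] [581.3 102.7] 24.9
((683.83349609375, 193.25228881835938), (126.42351531982422, 273.07275390625), 13.610210418701172)
```

View pics/t2.png

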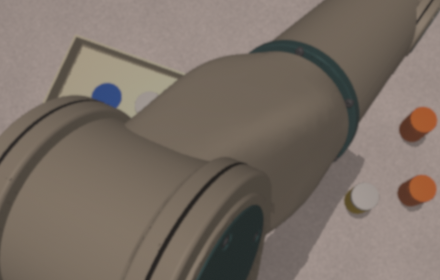

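The top view is partly hidden by the arm; the tray shows one canister and the free spot at (105,97). I'll check the placing later from the side, and go to B now.

```bash
python3 -m crank '[[[-0.5,-0.3,0,-0.1,0,0],[-0.5,-0.5,0,-0.1,0,0],[-0.4,-0.6,0.05,0,0,0],[-0.3,-0.6,0.1,0,0,0],[-0.2,-0.6,0.1,0,0,0],[-0.1,-0.5,0.1,0,0,0],[0,-0.3,0,0,0,0],[0,-0.15,0,0,0,0],[0,0,0,0,0,0],[0,0,0,0,0,0]]]'
python3 - <<'E'
from h import *
from cell import ctrl
go(430,-299,150)
p=ctrl.get_image("side"); cv2.imwrite("pics/s3.png",cv2.resize(p["color"][60:260,180:420,::-1],None,fx=3,fy=3))
K,R,t=p["camera_matrix"],p["R"],p["t"]
v,u=np.mgrid[:480,:640]; D=p["depth"]
W=(np.stack([(u-K[0,2])/K[0,0]*D,(v-K[1,2])/K[1,1]*D,D],-1)-t)@R
for c,s,m in blobs((abs(W[...,2]-138)<5)&(D>0)&(u<330),150):
    w=W[m]; e=cv2.minEnclosingCircle(w[:,:2].astype(np.float32)); print("lid",c.round(),np.median(w,0).round(1),np.round(e[0],1),round(e[1],1))
w=W[(abs(W[...,2]-90)<4)&(u<360)&(u>200)&(v<240)&(v>90)&(D>0)][:,:2].astype(np.float32)
print(cv2.minAreaRect(w))
hsv=cv2.cvtColor(p["color"],cv2.COLOR_RGB2HSV);H,S,V=cv2.split(hsv)
for c,s,m in blobs((H>105)&(H<130)&(S>150)): print("blue",c.round(1),s[4],world(p,*c,54).round(1))
E
```

```text
clock: 15.3
eef_pos: [430.0, -293.5, 192.6]
tool_rot: [-3.125, 0.003, 1.488]
force: [0.3, -0.5, -0.8]
width: 85.9
at [ 430.  -293.5  192.6] t 15.3 w 85.9 F [ 0.3 -0.5 -0.8] units [-0.18  0.04  1.42] level [-0.16  0.03 -0.  ]
lid [282. 151.] [575.3  95.9 137.6] [576.3  98.7] 27.5
lid [ 19. 369.] [ 39.2 -51.7 137.1] [ 35.7 -27.7] 49.9
((598.6343994140625, 150.684326171875), (306.1531677246094, 181.8524169921875), 70.84993743896484)
blue [261.1 155.8] 226 [610.1 208.3  54. ]
```

View pics/s3.png

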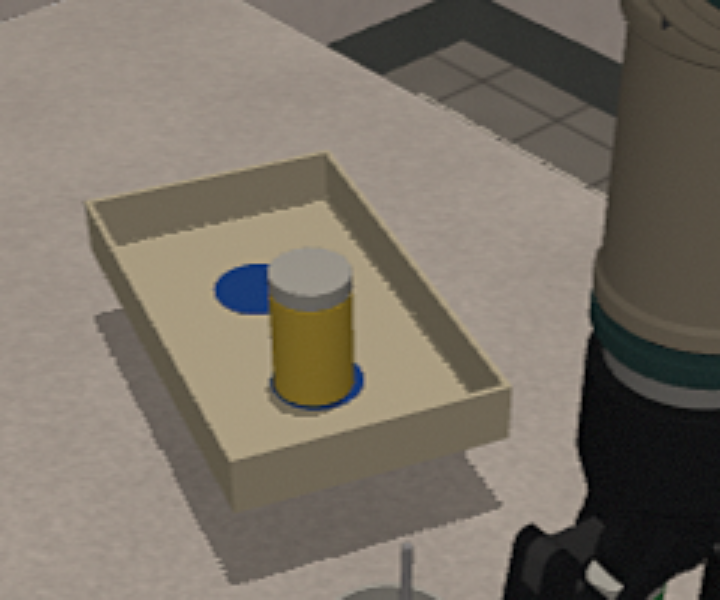

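The first canister stands upright on the near spot, about 4 mm off towards −x (lid at 576.3,98.7 against spot 580.5,98.5). The tray hasn't moved and is level. The second pick comes next.

```bash
python3 -m crank '[[[-0.08,0.04,0.3,-0.1,0.03,0],[-0.05,0,0.5,-0.05,0,0],[0,0,0.5,0,0,0],[0,0,0.2,0,0,0],[0,0,0,0,0,0],[0,0,0,0,0,0]]]'
python3 -c "from h import *;go(432,-299,42)"
```

```text
clock: 15.85
eef_pos: [439.1, -296.3, 147.1]
tool_rot: [3.134, 0.002, 1.498]
force: [-0.3, 1.1, -0.2]
width: 85.0
at [ 439.1 -296.3  147.1] t 15.85 w 85.0 F [-0.3  1.1 -0.2] units [-0.1  -0.26  3.5 ] level [0.07 0.02 0.  ]
```

```bash
python3 -m crank '[[[-0.06,-0.15,0.1,0.07,0,0],[0,-0.05,0.2,0,0,0],[0,0,0.2,0,0,0],[0,0,0.1,0,0,0],[0,0,0,0,0,0],[0,0,0,0,0,0]]]'
python3 -c "from h import *;go(432,-299,42)"
```

```text
clock: 16.35
eef_pos: [434.5, -298.2, 129.2]
tool_rot: [3.139, 0.003, 1.499]
force: [0.5, 0.3, 0.5]
width: 85.3
at [ 434.5 -298.2  129.2] t 16.35 w 85.3 F [0.5 0.3 0.5] units [-0.02 -0.09  2.91] level [0.03 0.03 0.  ]
```

```bash
python3 -m crank '[[[-0.02,-0.06,0.3,0.03,0.02,0],[0,0,0.5,0,0,0],[0,0,0.5,0,0,0],[0,0,0.5,0,0,0],[0,0,0.4,0,0,0],[0,0,0.3,0,0,0],[0,0,0.1,0,0,0],[0,0,0,0,0,0],[0,0,0,0,0,0],[0,0,0,0,0,0]]]'
python3 -c "from h import *;go(432,-299,42)"
```

```text
clock: 17.18
eef_pos: [433.1, -300.5, 46.5]
tool_rot: [3.14, 0.003, 1.498]
force: [0.2, -0.1, -0.5]
width: 85.3
at [ 433.1 -300.5   46.5] t 17.18 w 85.3 F [ 0.2 -0.1 -0.5] units [ 0.05 -0.04  0.15] level [0.02 0.02 0.  ]
```

```bash
python3 -m crank '[[[0.05,0,0.1,0.02,0.02,0],[0,0,0,0,0,0],[0,0,0,0,0,0],[0,0,0,0,0,0],[0,0,0,0,0,0],[0,0,0,0,0,0],[0,0,0,0,0,0],[0,0,0,0,0,0],[0,0,0,0,0,0],[0,0,0,0,0,0],[0,0,0,0,0,0]]]' 1
python3 -m crank '[[[0,0,-0.2,0,0,0],[0,0,-0.4,0,0,0],[0,0,-0.6,0,0,0],[0,0,-0.8,0,0,0],[0,0,-0.8,0,0,0],[0,0,-0.8,0,0,0],[0,0,-0.8,0,0,0],[0,0,-0.6,0,0,0],[0,0,-0.4,0,0,0],[0,0,-0.2,0,0,0],[0,0,0,0,0,0]]]'
python3 -c "from h import *;go(560,-299,220)"
```

```text
clock: 18.1
eef_pos: [433.3, -299.2, 45.1]
tool_rot: [3.141, 0.002, 1.499]
force: [0.0, 0.4, -0.6]
width: 50.8
clock: 19.02
eef_pos: [429.6, -295.0, 219.6]
tool_rot: [-3.132, -0.006, 1.499]
force: [0.3, -0.6, -3.8]
width: 50.9
at [ 429.6 -295.   219.6] t 19.02 w 50.9 F [ 0.3 -0.6 -3.8] units [ 0.18  4.35 -0.05] level [-0.09 -0.06  0.  ]
```

```bash
python3 -m crank '[[[0,0.3,-0.05,-0.1,-0.05,0],[0,0.5,-0.05,0,0,0],[0,0.7,-0.05,0,0,0],[0.1,0.8,0,0,0,0],[0.3,0.7,0,0,0,0],[0.5,0.5,0,0,0,0],[0.7,0.3,0,0,0,0],[0.8,0.2,-0.05,0,0,0],[0.8,0.1,-0.05,0,0,0],[0.8,0.05,-0.05,0,0,0],[0.8,0.05,-0.05,0,0,0],[0.8,0.05,-0.05,0,0,0]]]'
python3 -c "from h import *;go(617,202,225)"
```

```text
clock: 20.02
eef_pos: [572.6, -132.6, 215.0]
tool_rot: [-3.125, -0.002, 1.486]
force: [0.1, 0.0, -4.2]
width: 50.5
at [ 572.6 -132.6  215. ] t 20.02 w 50.5 F [ 0.1  0.  -4.2] units [11.24  0.53 -0.32] level [-0.16 -0.02  0.  ]
```

```bash
python3 -m crank '[[[0.8,0.02,-0.12,-0.1,0,0],[0.8,0.02,-0.12,-0.1,0,0],[0.8,0.03,-0.12,-0.05,0,0],[0.8,0.05,-0.12,-0.05,0,0],[0.8,0.1,-0.1,0,0,0],[0.8,0.1,-0.1,0,0,0],[0.8,0.12,-0.05,0,0,0],[0.8,0.12,-0.05,0,0,0],[0.8,0.12,-0.05,0,0,0],[0.8,0.12,-0.05,0,0,0],[0.7,0.1,0,0,0,0],[0.6,0.1,0,0,0,0]]]'
python3 -c "from h import *;go(617,202,225)"
```

```text
clock: 21.02
eef_pos: [620.7, 167.6, 222.6]
tool_rot: [-3.13, -0.003, 1.493]
force: [-0.0, -0.2, -4.7]
width: 50.7
at [620.7 167.6 222.6] t 21.02 w 50.7 F [-0.  -0.2 -4.7] units [ 1.13 -0.21 -0.07] level [-0.11 -0.03  0.  ]
```

```bash
python3 -m crank '[[[0.4,0,0,-0.1,-0.03,0],[0.3,-0.03,0,0,0,0],[0.15,0,0.1,0,0,0],[0,0,0.2,0,0,0],[0,0,0.3,0,0,0],[0,0,0.2,0,0,0],[0,0,0.1,0,0,0],[0,0,0,0,0,0],[0,0,0,0,0,0]]]'
python3 -c "from h import *;go(619,202,99)"
```

```text
clock: 21.77
eef_pos: [618.2, 198.0, 183.0]
tool_rot: [-3.128, 0.004, 1.496]
force: [0.2, -0.5, -4.7]
width: 50.6
at [618.2 198.  183. ] t 21.77 w 50.6 F [ 0.2 -0.5 -4.7] units [0.15 0.05 2.8 ] level [-0.13  0.03 -0.  ]
```

```bash
python3 -m crank '[[[0.1,0.03,0.2,-0.13,0.03,0],[0,0,0.4,0,0,0],[0,0,0.5,0,0,0],[0,0,0.4,0,0,0],[0,0,0.3,0,0,0],[0,0,0.1,0,0,0],[0,0,0,0,0,0],[0,0,0,0,0,0]]]'
python3 -c "from h import *;go(619,202,99)"
```

```text
clock: 22.43
eef_pos: [621.5, 196.8, 123.4]
tool_rot: [3.138, 0.001, 1.491]
force: [0.3, -0.2, -4.0]
width: 50.9
at [621.5 196.8 123.4] t 22.43 w 50.9 F [ 0.3 -0.2 -4. ] units [ 0.17 -0.1   0.81] level [0.03 0.01 0.  ]
```

```bash
python3 -m crank '[[[0.12,-0.06,0.1,0.03,0,0],[0.04,0,0.1,0,0,0],[0,0,0.1,0,0,0],[0,0,0.1,0,0,0],[0,0,0.05,0,0,0],[0,0,0,0,0,0]]]'
python3 -c "from h import *;go(619,202,99)"
```

```text
clock: 22.93
eef_pos: [621.6, 203.2, 110.7]
tool_rot: [3.138, -0.001, 1.492]
force: [1.3, -0.6, -4.5]
width: 50.8
at [621.6 203.2 110.7] t 22.93 w 50.8 F [ 1.3 -0.6 -4.5] units [-0.05 -0.08  0.39] level [ 0.03 -0.01 -0.  ]
```

```bash
python3 -m crank '[[[-0.04,-0.08,0.06,0.03,0,0],[0,-0.02,0.06,0,0,0],[0,0,0.05,0,0,0],[0,0,0.04,0,0,0],[0,0,0.04,0,0,0]]]'
python3 -c "from h import *;go(619,202,99)"
```

```text
clock: 23.35
eef_pos: [618.5, 201.9, 103.0]
tool_rot: [3.141, -0.001, 1.492]
force: [-0.4, 0.0, -4.5]
width: 50.9
at [618.5 201.9 103. ] t 23.35 w 50.9 F [-0.4  0.  -4.5] units [0.   0.02 0.13] level [ 0.01 -0.01 -0.  ]
```

```bash
python3 -m crank '[[[0,0,0.04,0,0,0],[0,0,0.04,0,0,0]]]'
```

```text
clock: 23.52
eef_pos: [618.6, 201.9, 100.4]
tool_rot: [3.141, -0.001, 1.492]
force: [-0.9, 0.3, -3.3]
width: 50.8
```

```bash
python3 -m crank '[[[0,0,0.04,0,0,0],[0,0,0.04,0,0,0]]]'
```

```text
clock: 23.68
eef_pos: [618.7, 202.0, 99.0]
tool_rot: [3.141, -0.001, 1.492]
force: [-6.2, -0.7, 12.7]
width: 50.7
```

Contact. I'll release and lift.

```bash
python3 -m crank '[[[0,0,0,0,0,0],[0,0,0,0,0,0],[0,0,0,0,0,0],[0,0,0,0,0,0],[0,0,0,0,0,0],[0,0,0,0,0,0],[0,0,0,0,0,0]]]' -1
python3 -m crank '[[[0,0,-0.2,0,0,0],[0,0,-0.4,0,0,0],[0,0,-0.6,0,0,0],[0,0,-0.6,0,0,0],[0,0,-0.6,0,0,0],[0,0,-0.6,0,0,0],[0,0,-0.4,0,0,0],[0,0,-0.2,0,0,0],[0,0,0,0,0,0]]]'
cat > chk.py <<'E'
from h import *
from cell import ctrl
import sys
for n in ("side","top"):
    p=ctrl.get_image(n); 
    if n==sys.argv[2]: cv2.imwrite("pics/%s.png"%sys.argv[1],cv2.resize(p["color"][60:260,90:420,::-1],None,fx=2.4,fy=2.4))
    K,R,t=p["camera_matrix"],p["R"],p["t"]; v,u=np.mgrid[:480,:640]; D=p["depth"]
    W=(np.stack([(u-K[0,2])/K[0,0]*D,(v-K[1,2])/K[1,1]*D,D],-1)-t)@R
    for c,s,m in blobs((abs(W[...,2]-138)<5)&(D>0)&(u<330)&(v<300),150):
        w=W[m]; e=cv2.minEnclosingCircle(w[:,:2].astype(np.float32)); print(n,"lid",np.median(w,0).round(1),np.round(e[0],1),round(e[1],1))
    w=W[(abs(W[...,2]-90)<4)&(np.hypot(W[...,0]-598,W[...,1]-151)<190)&(D>0)]
    ok=np.ones(len(w),bool)
    print(n,"rim",cv2.minAreaRect(w[:,:2].astype(np.float32)))
    A=np.c_[w[:,:2]-[598,151],np.ones(len(w))]; print("plane",np.linalg.lstsq(A,w[:,2],rcond=None)[0].round(4))
E
python3 chk.py s4 side; python3 -c "from h import *;go(583,99,225)"
```

```text
clock: 24.27
eef_pos: [622.1, 202.5, 102.2]
tool_rot: [3.133, -0.004, 1.491]
force: [0.2, 0.2, -0.3]
width: 85.3
clock: 25.02
eef_pos: [621.5, 201.6, 221.6]
tool_rot: [3.131, -0.005, 1.491]
force: [-0.3, 0.0, 0.5]
width: 85.4
side lid [613.2 199.3 137.7] [614.9 200.4] 27.7
side lid [576.   95.9 137.6] [577.8  97.9] 27.0
side rim ((598.6983642578125, 150.279541015625), (308.9641418457031, 181.77874755859375), 71.13479614257812)
plane [-9.00000e-04  9.00000e-04  8.88047e+01]
top lid [614.6 200.8 139.3] [616.2 201.1] 26.7
top lid [576.8  97.9 139.3] [577.8  99.1] 26.4
top rim ((599.0714111328125, 150.59120178222656), (301.9095153808594, 181.59725952148438), 71.0124282836914)
plane [-1.90000e-03  3.00000e-04  9.00233e+01]
at [620.7 201.5 219.8] t 25.12 w 85.5 F [-0.4  0.2 -0.7] units [-3.5  -0.98 -0.2 ] level [ 0.08 -0.04 -0.  ]
```

View pics/s4.png

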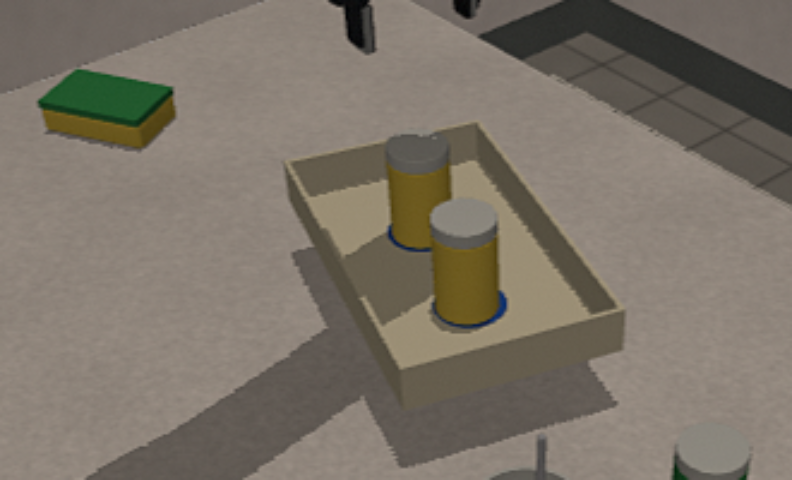

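The crop shows both yellow canisters upright, with blue rims visible round their feet at (418,237) and (468,308). The offsets are about 2 and 3 mm, inside the 4 mm spot margin. The tray is level and unmoved, and regripping would risk more than it gains, so I'm handing in.

```bash
python3 -c "
from cell import ctrl
print(ctrl.finish_job()); print(ctrl.read_state()['clock'])"
```

```text
the job is handed in; nothing more can be done
None
the job is handed in; nothing more can be done
```

Both yellow canisters are standing upright in the cream tray, one on each blue spot, and I handed the job in at about 25 s. Each was lowered until it lightly touched the tray floor (about 13 N) and only then released. I did not touch the green or orange canisters, the tub or the mug.

**Last checks from both cameras:**
- **Placing:** the second canister is about 2 mm off its spot centre. The first is about 3 mm off, within the 4 mm of blue left around a centred canister. I left it rather than regrip and risk moving the tray.
- **Tray:** its rim is level, with slopes under 0.002. Its position is within about 1 mm of where it started and its angle is unchanged.
- **Gripper:** it was open and clear above the canisters at hand-in.

**Checks that disagreed or were limited:** the two cameras differed by 1–2 mm on the lids, which is the calibration error. The measured tool position read about 3 mm high in x against the camera at each pick. I corrected for this only on the second canister. The top view was partly hidden by the arm after the first placing, so I used the side view there.

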